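Pack and lock the sample carrier

ROBOT

A 7-joint arm with a two-finger parallel gripper is mounted at the origin on the work surface. World frame = base frame: x ahead of the robot, y to its left, z up, the work surface at z = 0. Lengths are in m, angles in degrees, forces in N, time in s.
With the tool pointing down it reaches from about 0.35 to 0.775 m from the base axis. Payload 3.1 kg.
Tool frame: the origin (TCP) lies on the centre line of the jaws, within the pads' length; the fingertips stand 17 mm ahead of it and the grasp point (between the pads) lies 2 mm behind it (robot.tip_reach is the distance from the TCP to the fingertips, in m); z points along the fingers, y is the line along which they close (so a half turn about z gives the same grasp; the last joint's range is limited). The gripper opens to 85 mm and grips with 20 to 120 N. Pads are 22 mm wide; open, the fingers measure 114 mm over their backs; the gripper's body (76 mm by 85 mm) begins 54 mm behind the grasp point. The pads swing forward as they close: fully open they stand 13 mm farther back than shut.
Start: joints at [-72.691, 17.813, 0.802, 86.603, -0.252, 75.585, -1.558], TCP at [0.185, 0.518, 0.21] pointing down, gripper open.
Joint ranges: [-154.91, 154.91], [-16.99, 109.72], [-72.82, 74.43], [7.12, 147.25], [-82.49, 262.49], [11.32, 116.49], [-174.64, 174.64]. Speed limits (degrees/s): [159.86, 159.86, 180, 180, 180, 180, 180].

INTERFACE

Orientations are given as [roll, pitch, yaw] about the fixed x, y, z axes, in that order (R = Rz(yaw) Ry(pitch) Rx(roll)).
In Python, from station import robot, fingers, vision, workorder, recognise gives the robot as it stands. Calls block until the motion is done:
- robot.move_to(position, orientation): joint-space move of the TCP to a pose.
- robot.line_to(position, orientation=None, velocity=0.15, f_stop=None): straight line of the TCP; orientation=None keeps the orientation; velocity is the mean speed in m/s. With f_stop (N) it stops when the force on the tool has changed by that much, and returns True; else False.
- robot.move_j(angles): joint-space move.
- fingers.gripper_to(opening, force=None): opening from 0.0 (shut) to 1.0 (fully open); force is the grip in N (None keeps the last); returns when the fingers have stopped.
- robot.pause(seconds).
- robot.inverse_kinematics(position, orientation): joint angles nearest the present ones, or None.
- vision.grab_frame(name): name is "side" or "top" or "wrist"; returns the picture (384x512x3 uint8, red, green, blue); there is no depth.
- vision.calibration(name): a dict with "mtx" (3x3 intrinsics, pixels), "extrinsics" (4x4, takes a point from world to camera coordinates); the wrist camera has in their place "T_tool_cam" (4x4, takes a point from camera to tool coordinates, whose origin is the TCP and whose axes are the flange's). Camera axes: x right, y up, looking along -z (the intrinsics and any distortion apply to the point x, -y, -z); pixel columns grow to the right and rows downward; lengths in m; the calibration is good to about 2 mm. A picture is of the moment at which its call begins: read the wrist's pose just before it. calibration takes no time and is no camera call.
A pose or a line that the arm cannot do raises robot.PlanningError and nothing moves.
- workorder.close_job(): hands the job in; it is judged then, once.
Trained networks look in the newest picture that a camera, given by its name, has taken for a name from the list of things; names that differ only in an ending like _2 or _b are one class to them, and where a whole thing is asked for, a point or a joint stands for the part that bears it (a point fixed in the world has none). Each returns a list of dicts, best first, with "p" (0 to 1); they miss things now and then, are a little off and sometimes report something else, mostly with a low value. They report only what shows in the picture. A call takes as long as a camera call. They do not tell look-alikes from the thing itself.
- recognise(label, camera): "rect" ([centre column, centre row, width, height] in pixels, round what is visible of it).
Readings, each from a call of its own:
- robot.current_time_s(): time.
- robot.current_joint_positions(): joint angles.
- robot.current_dq(): joint speeds.
- robot.current_joint_torque(): joint torques, N m.
- robot.current_tool_pos(): TCP position.
- robot.current_eef_rot(): TCP orientation.
- robot.current_contact_force(): force on the tool from outside, world axes, zero at the start.
- robot.current_torque(): the same for the moment, N m.
- robot.current_finger_gap(): opening from 0.0 (shut) to 1.0 (fully open).
- robot.current_gripper_force(): force on a finger pad.
Only numpy, scipy, OpenCV 4.12 (cv2) and the standard library are available. Lean on these libraries where they do the work, as an engineer would, in place of code of your own. Each camera call takes 0.05 s, during which the arm holds its last target. There are 200 camera calls.

TASK

Get the sample carrier ready for transport: stand every tube block that is on the bench upright in the carrier's row, rib up, lengthwise from front to back against the back wall, and fill the places that are left with blank blocks so that the row of four is full. Then drive the plastic wedge, thin end first, into the last gap between the row and the slanted cheek until it is fully home and the sprung plate is pressed in, and only after that push the drop-down door shut so that it snaps onto its catch. Leave the other things on the bench where they stand.

Things in the scene. Friction and masses are not known exactly. Their poses are not given: they have to be found in the camera images.
- carrier: Open-topped steel sample carrier, fixed; drop-down door towards the robot. Origin on the bench below its middle; x from door to back wall, y along the row, z up. In mm here: floor top z 8; back wall x 90; side walls' inner faces y 120 and -148; walls 53 high. The row of four blocks stands at x 0 to 90, from the sprung plate (face at y 95 when free) towards -y.
- row_start (a point): Where the first block goes: on the carrier's floor, at the middle (x 45) of the free plate's face (y 95). Blocks stand side by side from here towards the carrier's -y, backs against the back wall. Same axes as the carrier. The floor before the row (x -92 to 0) is clear, for laying in the wedge.
- cheek_nose (a point): Front inner corner, half-way up, of the slanted fixed cheek at the -y end of the row: at (0, -104.5) mm in the carrier; its face runs to (82, -92), 37 mm high. Towards -y of the corner, at x 0, is a flat stop face. A full row leaves a gap 23.5 mm wide at the nose, about 10 at the back. Wedge fully home: its tip at x 82, its flat face at y -76, its shoulder on the stop face.
- plate (a joint): How far (m) the sprung plate at the +y end of the row is pressed in towards +y: 0 free, 0.009 at its stop; spring 1.5 N at first plus 0.6 N per mm. About 0.005 with a full row and the wedge fully home (5 to 15 N from behind drives the wedge); a row that is short of a block leaves it near 0.
- gate (a joint): Drop-down door, hinged along its lower edge (along y at carrier x -98, z 10 mm): 0 upright and shut, grows (rad) as its top swings out towards the robot, 0.7 at its stop. Stays where it is left; pushing its top towards carrier +x shuts it. A ball catch resists from about 0.13 rad; below about 0.08 it snaps home to 0 (about 5 N at the top).
- gate_top (a point): Middle of the door's top edge, on its outer face; the door is 254 mm wide, 62 mm high, 6 mm thick.
- wedge_head (a point): White slippery wedge, 114 mm long, 40 high, lying as used: head 32 long x 36 wide, then an 82 mm taper. Point: head centre, 20 mm up; x to the thin end, z up. Flat long face 18 mm to +y of it; the -y face slants (taper 28.5 thick at the head, 16 at the tip) to fit the cheek, so going in it also shifts 1.5 mm to +y per 10 mm. On that side the head juts out 7.5 mm: a shoulder, 16 mm ahead of the point. 0.12 kg.
- wedge_tip (a point): Middle of the wedge's thin end, 20 mm above its underside: 98 mm along x and 10 mm along +y from the head's centre; same axes.
- tubes1_center (a point): Tube block: grey plastic block with twelve white tube caps in two rows along its top (caps 5 mm proud), body 90 x 44 x 45 mm high, with a grip rib on top along its length (50 long x 14 wide x 30 mm high, so 75 mm in all; rib centred). The point lies at its centre, 37.5 mm above its underside; x along the 90 mm length, z up. About 0.16 kg. May be absent.
- tubes2_center (a point): Tube block: grey plastic block with twelve white tube caps in two rows along its top (caps 5 mm proud), body 90 x 44 x 45 mm high, with a grip rib on top along its length (50 long x 14 wide x 30 mm high, so 75 mm in all; rib centred). The point lies at its centre, 37.5 mm above its underside; x along the 90 mm length, z up. About 0.16 kg. May be absent.
- tubes3_center (a point): Tube block: grey plastic block with twelve white tube caps in two rows along its top (caps 5 mm proud), body 90 x 44 x 45 mm high, with a grip rib on top along its length (50 long x 14 wide x 30 mm high, so 75 mm in all; rib centred). The point lies at its centre, 37.5 mm above its underside; x along the 90 mm length, z up. About 0.16 kg. May be absent.
- tubes4_center (a point): Tube block: grey plastic block with twelve white tube caps in two rows along its top (caps 5 mm proud), body 90 x 44 x 45 mm high, with a grip rib on top along its length (50 long x 14 wide x 30 mm high, so 75 mm in all; rib centred). The point lies at its centre, 37.5 mm above its underside; x along the 90 mm length, z up. About 0.16 kg. May be absent.
- blank1_center (a point): Blank block: the same grey block without any tubes, plain top, body 90 x 44 x 45 mm high, with a grip rib on top along its length (50 long x 14 wide x 30 mm high, so 75 mm in all; rib centred). The point lies at its centre, 37.5 mm above its underside; x along the 90 mm length, z up. About 0.16 kg. Always there.
- blank2_center (a point): Blank block: the same grey block without any tubes, plain top, body 90 x 44 x 45 mm high, with a grip rib on top along its length (50 long x 14 wide x 30 mm high, so 75 mm in all; rib centred). The point lies at its centre, 37.5 mm above its underside; x along the 90 mm length, z up. About 0.16 kg. Always there.
- jar: Bystander: small jar 42 mm across, 62 mm high; origin at the centre of its underside. Leave it alone.
- bottle: Bystander: reagent bottle 60 mm across, 120 mm high; origin at the centre of its underside. Leave it alone.
- beaker: Bystander: glass beaker 70 mm across, 85 mm high; origin at the centre of its underside. Leave it alone.
Not all that is in view belongs to the job. What is shaped like the part that bears blank1_center but yellow is not meant.

How it is judged:
By the outcome, as a careful person would: the job done as asked, in the order asked, and still so for the second after the job is handed in, with the robot touching nothing.
Of tubes1, tubes2, tubes3, tubes4 only 2 to 4 are there at a start; the rules pass over those that are not, and their reading is None.
At some moment in a run one of tubes1, tubes2, tubes3, tubes4, blank1, blank2 may be knocked a few centimetres aside while the robot is not near it.
It also fails if it takes over 208 s, if anything falls off the work surface, if the arm or the gripper's body presses on something with over 40 N, if the wrist force passes 120 N, or if a joint passes its speed limit or range.

## Working session

There is one attempt and no reset: what is moved stays moved. The work goes in short steps, each a Python script; the robot and the scene stay as the last script left them, time stands still between calls to the robot, and variables do not carry over. Pictures are saved under pics/ and viewed, at most 14 in all, crops included, and the job is handed in when it is done.

```bash
ls; mkdir -p pics; cat > h.py <<'E'
import numpy as np, cv2
from station import robot, fingers, vision, workorder, recognise
def save(im,n): cv2.imwrite(f'pics/{n}.png',im[:,:,::-1])
E
python3 - <<'E'
from h import *
for c in ('top','side'):
    im=vision.grab_frame(c); save(cv2.resize(im,(800,600)),c)
    k=vision.calibration(c); print(c,k)
    for l in ['carrier','tubes1_center','blank1_center','wedge_head','jar','bottle','beaker','row_start','cheek_nose','gate_top','wedge_tip']:
        try: print(l,[(np.round(r['rect']).astype(int).tolist(),round(r['p'],2)) for r in recognise(l,c)])
        except Exception as e: print(l,e)
print(vision.calibration('wrist'),robot.current_time_s())
E
```

```text
pics
top {'mtx': array([[368.14635636,   0.        , 249.87238752],
       [  0.        , 368.14635636, 185.43423347],
       [  0.        ,   0.        ,   1.        ]]), 'extrinsics': array([[-0.01288376, -0.99983243, -0.01300448,  0.0403089 ],
       [ 0.99410738, -0.01420775,  0.10746468, -0.59491441],
       [-0.10763143, -0.0115433 ,  0.99412385, -1.1561373 ],
       [ 0.        ,  0.        ,  0.        ,  1.        ]])}
carrier [([222, 193, 98, 86], 0.63)]
tubes1_center []
blank1_center [([312, 186, 20, 33], 0.82), ([350, 174, 30, 21], 0.77)]
wedge_head [([379, 174, 11, 35], 0.72)]
jar [([376, 227, 16, 11], 0.58)]
bottle [([320, 142, 21, 22], 0.81)]
beaker [([130, 239, 30, 24], 0.78)]
row_start [([222, 191, 96, 80], 0.63), ([222, 222, 78, 18], 0.55)]
cheek_nose [([222, 193, 96, 78], 0.8)]
gate_top [([220, 223, 81, 19], 0.69)]
wedge_tip [([319, 140, 21, 17], 0.68), ([381, 176, 13, 36], 0.6)]
side {'mtx': array([[403.73121982,   0.        , 252.61203086],
       [  0.        , 403.73121982, 189.93814931],
       [  0.        ,   0.        ,   1.        ]]), 'extrinsics': array(
[... 486 characters left out ...]
 145, 20, 28], 0.54)]
row_start [([245, 189, 78, 74], 0.64)]
cheek_nose [([248, 189, 83, 74], 0.59)]
gate_top [([221, 195, 29, 47], 0.48)]
wedge_tip [([311, 307, 40, 25], 0.88)]
{'mtx': array([[329.6321718 ,   0.        , 253.36717894],
       [  0.        , 329.6321718 , 188.94080076],
       [  0.        ,   0.        ,   1.        ]]), 'T_tool_cam': array([[-2.38118064e-04,  9.56029300e-01,  2.93271069e-01,
         7.58968093e-02],
       [ 9.99999850e-01,  8.32451736e-05,  5.40568845e-04,
         6.52134033e-04],
       [ 4.92386253e-04,  2.93271154e-01, -9.56029177e-01,
        -1.64490596e-01],
       [ 0.00000000e+00,  0.00000000e+00,  0.00000000e+00,
         1.00000000e+00]])} 1.2
```

View pics/top.png

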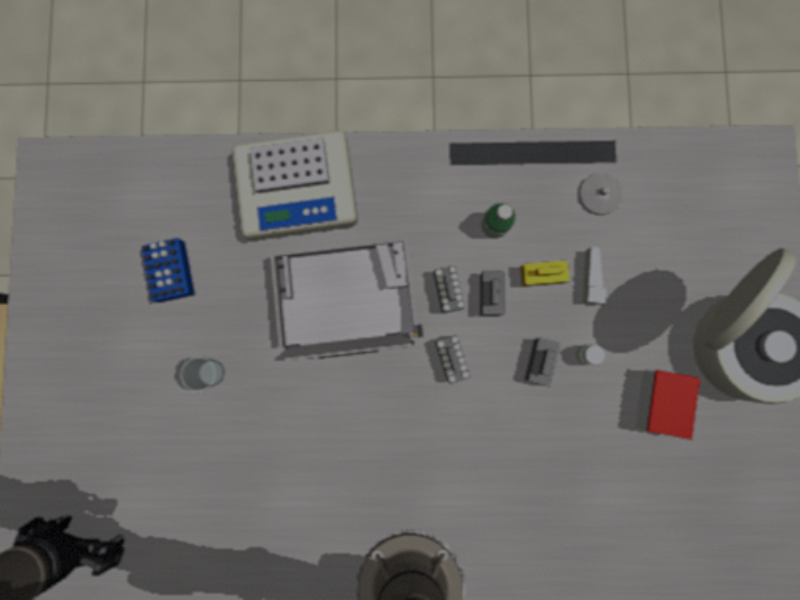

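View pics/side.png

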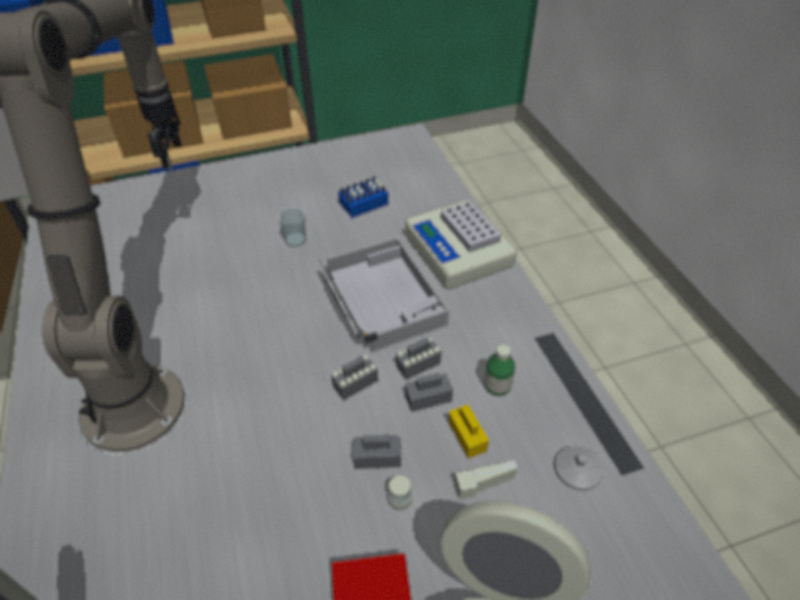

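```bash
cat >> h.py <<'E'
def ray2world(K,Rcw,C,uv,z):
    uv=np.atleast_2d(uv).astype(float); d=np.c_[(uv[:,0]-K[0,2])/K[0,0],-(uv[:,1]-K[1,2])/K[1,1],-np.ones(len(uv))]@Rcw.T
    return C+d*((z-C[2])/d[:,2])[:,None]
from scipy.spatial.transform import Rotation as Ro
CW=vision.calibration('wrist')
def wpose():
    T=np.eye(4);T[:3,:3]=Ro.from_euler('xyz',robot.current_eef_rot(),degrees=True).as_matrix();T[:3,3]=robot.current_tool_pos()
    return T@CW['T_tool_cam']
def w2(T,uv,z): return ray2world(CW['mtx'],T[:3,:3],T[:3,3],uv,z)
def proj(T,p):
    q=(np.atleast_2d(p)-T[:3,3])@T[:3,:3]; K=CW['mtx']
    return np.c_[K[0,0]*q[:,0]/-q[:,2]+K[0,2],K[1,1]*-q[:,1]/-q[:,2]+K[1,2]]
def topw(uv,z):
    k=vision.calibration('top');E=k['extrinsics'];R=E[:3,:3].T
    return ray2world(k['mtx'],R,-R@E[:3,3],uv,z)
E
python3 - <<'E'
from h import *
s=512/800
for n,p,z in [('car',(345,300),.05),('carBL',(285,353),.05),('carTL',(277,257),.05),('carTR',(403,243),.05),('carBR',(412,330),.05),('t1',(448,290),.06),('t2',(453,358),.06),('b1',(492,293),.06),('b2',(541,361),.06),('yel',(546,273),.06),('wedge tip',(594,250),.03),('wedge head',(597,295),.03),('jar',(592,355),.05),('bottle',(500,222),.08)]:
    print(n,topw(np.array(p)*s,z).round(3)[0])
print(robot.current_eef_rot(),robot.tip_reach)
for yaw in (0,90,180,-90):
  for p in ([.5,.1,.25],[.6,.1,.25],[.48,-.2,.25],[.6,-.2,.25],[.45,-.1,.25],[.7,0.1,.1]):
    q=robot.inverse_kinematics(p,[180,0,yaw]); print(yaw,p,None if q is None else np.round(q))
E
```

```text
car [0.574 0.125 0.05 ]
carBL [0.468 0.246 0.05 ]
carTL [0.664 0.264 0.05 ]
carTR [0.69  0.005 0.05 ]
carBR [ 0.511 -0.01   0.05 ]
t1 [ 0.59  -0.084  0.06 ]
t2 [ 0.454 -0.091  0.06 ]
b1 [ 0.583 -0.172  0.06 ]
b2 [ 0.446 -0.265  0.06 ]
yel [ 0.622 -0.282  0.06 ]
wedge tip [ 0.673 -0.391  0.03 ]
wedge head [ 0.579 -0.393  0.03 ]
jar [ 0.456 -0.37   0.05 ]
bottle [ 0.724 -0.19   0.08 ]
[-1.79999370e+02  1.22251900e-03  1.60307895e+02] 0.017
0 [0.5, 0.1, 0.25] [-45.  14.  40.  90.  -9.  80. -95.]
0 [0.6, 0.1, 0.25] [-37.  27.  41.  73. -18.  85. -88.]
0 [0.48, -0.2, 0.25] [-20.  18.  53.  88. -14.  81. -56.]
0 [0.6, -0.2, 0.25] [-17.  37.  63.  69. -33.  91. -50.]
0 [0.45, -0.1, 0.25] [-40.   8.  58.  97.  -7.  79. -71.]
0 [0.7, 0.1, 0.1] [-31.  46.  43.  68. -30.  77. -81.]
90 [0.5, 0.1, 0.25] [-43.  13.  37.  90.  -8.  80.  -5.]
90 [0.6, 0.1, 0.25] [-35.  27.  38.  73. -16.  85.   1.]
90 [0.48, -0.2, 0.25] [-1. 14. 27. 88. -6. 80. 27.]
90 [0.6, -0.2, 0.25] [-19.  40.  69.  69. -37.  93.  43.]
90 [0.45, -0.1, 0.25] [-17.   6.  31.  96.  -3.  78.  14.]
90 [0.7, 0.1, 0.1] [-28.  44.  36.  68. -25.  76.   6.]
180 [0.5, 0.1, 0.25] [-35.  12.  26.  89.  -6.  80.  82.]
180 [0.6, 0.1, 0.25] [-28.  25.  25.  73. -11.  84.  87.]
180 [0.48, -0.2, 0.25] [  2.  14.  24.  88.  -6.  80. 116.]
180 [0.6, -0.2, 0.25] [-16.  37.  62.  69. -32.  91. 129.]
180 [0.45, -0.1, 0.25] [-26.   7.  40.  96.  -4.  78. 105.]
180 [0.7, 0.1, 0.1] [-20.  41.  20.  67. -14.  74.  89.]
-90 [0.5, 0.1, 0.25] [-27.  12.  17.  89.  -4.  80. 170.]
-90 [0.6, 0.1, 0.25] [-19.  24.  13.  73.  -5.  84. 173.]
-90 [0.48, -0.2, 0.25] [ -27.   21.   65.   89.  -19.   82. -141.]
-90 [0.6, -0.2, 0.25] [ -17.   38.   64.   69.  -34.   92. -140.]
-90 [0.45, -0.1, 0.25] [ -45.   10.   64.   97.   -9.   79. -159.]
-90 [0.7, 0.1, 0.1] [-12.  40.   4.  67.  -3.  73. 172.]
```

```bash
python3 - <<'E'
from h import *
for n,p in [('w_car',[.52,.125,.25]),('w_blk',[.47,-.2,.28])]:
    robot.move_to(p,[180,0,180]); robot.pause(.2)
    T=wpose(); im=vision.grab_frame('wrist'); np.save(n+'.npy',T); save(im,n+'_raw'); save(cv2.resize(im,(800,600),interpolation=cv2.INTER_CUBIC),n)
    for l in ['tubes1_center','blank1_center','wedge_head']:
        print(n,l,[(np.round(r['rect']).astype(int).tolist(),round(r['p'],2)) for r in recognise(l,'wrist')])
print(robot.current_time_s())
E
```

```text
w_car tubes1_center []
w_car blank1_center [([490, 75, 43, 61], 0.68), ([23, 206, 46, 80], 0.57)]
w_car wedge_head []
w_blk tubes1_center [([453, 165, 116, 22], 0.45)]
w_blk blank1_center [([190, 258, 70, 47], 0.79), ([116, 238, 38, 63], 0.64), ([268, 231, 40, 73], 0.62)]
w_blk wedge_head [([115, 241, 38, 62], 0.72), ([337, 136, 56, 84], 0.3)]
5.125
```

View pics/w_car.png

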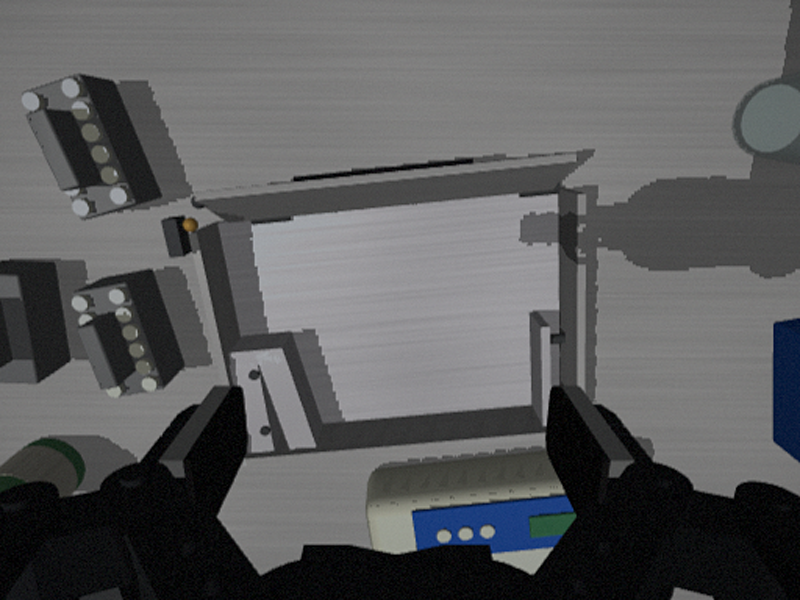

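View pics/w_blk.png

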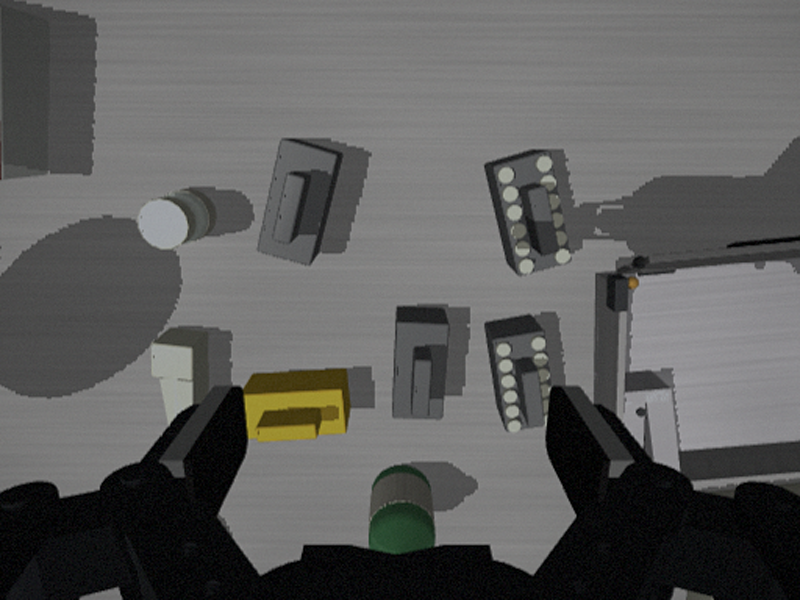

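```bash
python3 - <<'E'
import cv2
a=cv2.imread('pics/w_car_raw.png')[95:295,120:386]
a=cv2.convertScaleAbs(cv2.resize(a,(798,600),interpolation=cv2.INTER_CUBIC),alpha=1.5); cv2.imwrite('pics/c1.png',a)
E
```

```text
(no output)
```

View pics/c1.png

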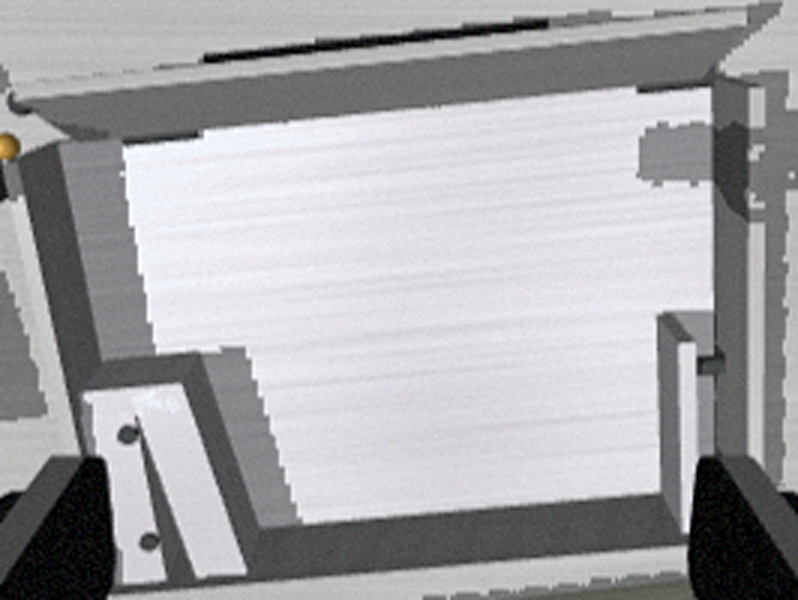

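```bash
python3 - <<'E'
from h import *
from scipy.optimize import least_squares
T=np.load('w_car.npy')
o=[((310,522),'x',90,8),((655,493),'x',90,8),((250,573),'x',90,53),((640,548),'x',90,53),((62,140),'y',-148,8),((100,355),'y',-148,8),((22,165),'y',-148,53),((78,440),'y',-148,53),
((712,95),'y',120,8),((712,300),'y',120,8),((748,95),'y',120,53),((750,445),'y',120,53),((660,330),'y',95,8),((662,490),'y',95,8),((203,352),'x',0,8),((203,352),'y',-104.5,8),((183,383),'x',0,45),((183,383),'y',-104.5,45)]
P=np.array([w2(T,[(120+u/3,95+v/3)],z/1000+0)[0]*1000 for (u,v),_,_,z in o])
def f(p):
    c,s=np.cos(p[2]),np.sin(p[2]);d=P[:,:2]-p[:2]; L=np.c_[c*d[:,0]+s*d[:,1],-s*d[:,0]+c*d[:,1]]
    return np.array([L[i,0 if a=='x' else 1]-v for i,(_,a,v,_) in enumerate(o)])
r=least_squares(f,[574,125,0],loss='soft_l1',x_scale=[1,1,.01]); print(r.x[:2],np.degrees(r.x[2]));print(r.fun.round(1)); np.save('car.npy',r.x)
T=np.load('w_blk.npy'); s=.64
# block body top corners z=45 / rib top z=75 ends
Q={'b2':[(283,138),(343,153),(311,265),(257,249)],'b1':[(396,321),(448,324),(441,418),(393,417)],'t2':[(485,163),(555,150),(573,262),(521,275)],'t1':[(486,330),(545,316),(560,410),(505,432)]}
for n,q in Q.items():
    w=w2(T,np.array(q)*s,.045); v=(w[2]+w[3]-w[0]-w[1])/2; print(n,w[:,:2].mean(0).round(4),np.degrees(np.arctan2(v[1],v[0])).round(1),np.linalg.norm(v).round(3),np.linalg.norm((w[1]+w[2]-w[0]-w[3])/2).round(3))
R={'b2':[(295,172),(285,242)],'b1':[(423,347),(420,416)],'t2':[(537,186),(544,245)],'t1':[(528,362),(541,420)]}
for n,q in R.items():
    w=w2(T,np.array(q)*s,.075); print(n,w.round(3)[:,:2].tolist(),np.linalg.norm(w[1]-w[0]).round(3))
E
```

```text
[588.92826868 143.19819891] 5.838357555612622
[-0.2  0.6 -4.8 -0.5  1.2 -1.1  0.7 -0.5 -0.4 -1.1 -0.9  0.2  1.2  0.3
  1.3  0.7  0.3 -0.2]
b2 [ 0.4433 -0.273 ] -17.5 0.089 0.045
b1 [ 0.5848 -0.1775] -1.8 0.088 0.042
t2 [ 0.4514 -0.0912] 17.9 0.091 0.047
t1 [ 0.5865 -0.0885] 13.1 0.094 0.05
b2 [[0.418, -0.268], [0.468, -0.278]] 0.051
b1 [[0.55, -0.177], [0.61, -0.178]] 0.06
t2 [[0.427, -0.099], [0.469, -0.09]] 0.043
t1 [[0.562, -0.094], [0.613, -0.08]] 0.053
```

```bash
cat >> h.py <<'E'
cx,cy,cyaw=np.load('car.npy'); CY=np.degrees(cyaw)
def cw(x,y,z): # carrier mm -> world m
    c,s=np.cos(cyaw),np.sin(cyaw); return [(cx+c*x-s*y)/1000,(cy+s*x+c*y)/1000,z/1000]
def wc(p):
    c,s=np.cos(cyaw),np.sin(cyaw); d=np.array(p[:2])*1000-[cx,cy]; return np.round([c*d[0]+s*d[1],-s*d[0]+c*d[1],p[2]*1000],1)
O=[180,0,180+CY-360]
PATCH={'b2':(257,138,343,265),'b1':(393,305,450,418),'t2':(485,150,573,275),'t1':(486,316,560,432)}
def look(names):
    robot.move_to([.47,-.2,.28],[180,0,180]); robot.pause(.2); im=vision.grab_frame('wrist'); ref=cv2.imread('pics/w_blk_raw.png')[:,:,::-1]
    d=cv2.absdiff(im,ref).mean(2)
    for n in names:
        a=[int(v*.64) for v in PATCH[n]]; print('diff',n,d[a[1]:a[3],a[0]:a[2]].mean().round(1))
    return im
def pick(x,y,yaw):
    o=[180,0,(180+yaw+180)%360-180]
    fingers.gripper_to(.5,40); robot.move_to([x,y,.2],o); robot.line_to([x,y,.073]); fingers.gripper_to(0,40)
    print('gap',robot.current_finger_gap(),robot.current_gripper_force()); robot.line_to([x,y,.22])
def place(i):
    y=73-44*i-3; x=38
    robot.move_to(cw(x,y,220),O); robot.line_to(cw(x,y,100)); print('down',robot.line_to(cw(x,y,82),velocity=.04,f_stop=6),wc(robot.current_tool_pos()))
    z=robot.current_tool_pos()[2]*1000
    print('x',robot.line_to(cw(x+20,y,z),velocity=.03,f_stop=5)); p=wc(robot.current_tool_pos()); print(p)
    print('y',robot.line_to(cw(p[0]-.5,y+10,z),velocity=.03,f_stop=3.5),robot.current_contact_force()); p=wc(robot.current_tool_pos()); print(p)
    robot.line_to(cw(p[0],p[1],79.5),velocity=.03,f_stop=5); p=wc(robot.current_tool_pos()); print('set',p,robot.current_finger_gap())
    fingers.gripper_to(.32); robot.line_to(cw(p[0],p[1],220))
E
python3 - <<'E'
from h import *
pick(.5865,-.0885,13.1); place(0); im=look(['t2','b1','b2']); save(im,'l1'); print(robot.current_time_s())
E
```

```text
gap -0.00197914022412346 0.0
down False [37.9 70.  81.8]
x False
[57.9 70.  81.6]
y False [ 1.10432233 -0.82845755 -0.65731516]
[57.3 80.5 81.7]
set [57.1 80.3 79.2] 0.0007664815370586172
diff t2 13.8
diff b1 15.3
diff b2 10.2
16.6667
```

```bash
python3 - <<'E'
import cv2
cv2.imwrite('pics/l1b.png',cv2.resize(cv2.imread('pics/l1.png'),(800,600)))
E
```

```text
(no output)
```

View pics/l1b.png

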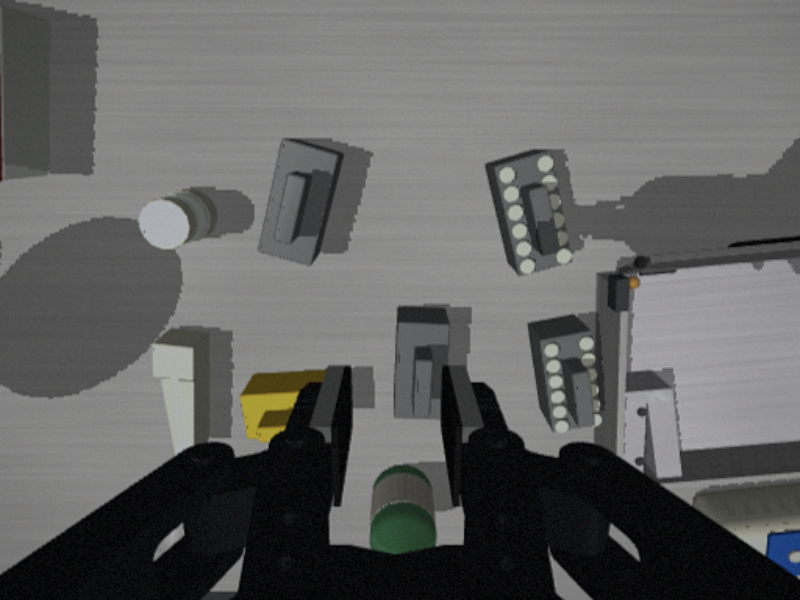

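```bash
python3 - <<'E'
from h import *
fingers.gripper_to(1); robot.move_to([.57,-.1,.25],[180,0,180]); robot.pause(.2); T=wpose(); im=vision.grab_frame('wrist'); np.save('w3.npy',T); save(im,'w3_raw')
p=proj(T,[[.586,-.055,.05],[.585,-.178,.05],[.45,-.091,.05]]); print(p)
x0,y0=int(p[:,0].min()-50),int(max(0,p[:,1].min()-50)); x1,y1=int(p[:,0].max()+50),int(p[:,1].max()+50)
c=im[y0:y1,x0:x1]; s=min(800/c.shape[1],600/c.shape[0]); print(x0,y0,s); save(cv2.convertScaleAbs(cv2.resize(c,None,fx=s,fy=s,interpolation=cv2.INTER_CUBIC),alpha=1.5),'w3c')
E
```

```text
[[293.79696588 171.91468814]
 [185.98049501 171.38373483]
 [262.86442244  42.53587055]]
135 0 2.7149321266968327
```

View pics/w3c.png

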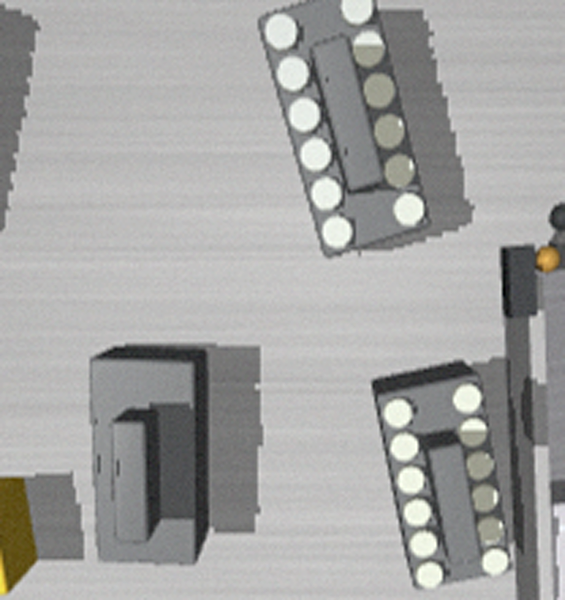

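```bash
python3 - <<'E'
from h import *
T=np.load('w3.npy')
Q={'t1':([(397,412),(467,397),(494,562),(429,575)],.05),'t2':([(282,31),(357,8),(408,209),(337,232)],.05),'b1':([(92,359),(193,362),(195,563),(98,560)],.045),'b1rib':([(113,420),(147,420),(150,540),(117,540)],.075)}
for n,(q,z) in Q.items():
    w=w2(T,np.array(q)/2.7149+[135,0],z); v=(w[2]+w[3]-w[0]-w[1])/2; print(n,w[:,:2].mean(0).round(4),np.degrees(np.arctan2(v[1],v[0])).round(1),np.linalg.norm(v).round(3),np.linalg.norm((w[1]+w[2]-w[0]-w[3])/2).round(3))
E
```

```text
t1 [ 0.5956 -0.0479] 11.9 0.074 0.029
t2 [ 0.4526 -0.0912] 16.2 0.073 0.029
b1 [ 0.5859 -0.1764] -2.4 0.088 0.042
b1rib [ 0.5852 -0.1757] -2.1 0.049 0.013
```

```bash
python3 - <<'E'
from h import *
pick(.5956,-.0479,11.9)
if robot.current_finger_gap()>.1: place(0)
print(robot.current_time_s())
E
```

```text
gap 0.002043058690472017 0.0
21.6667
```

```bash
python3 - <<'E'
from h import *
print(robot.current_tool_pos(),robot.current_eef_rot(),robot.current_finger_gap(),robot.current_contact_force())
fingers.gripper_to(1); robot.move_to([.57,-.1,.25],[180,0,180]); robot.pause(.2); im=vision.grab_frame('wrist'); save(im,'w4_raw')
c=im[:,130:430]; save(cv2.convertScaleAbs(cv2.resize(c,None,fx=1.56,fy=1.56),alpha=1.4),'w4')
E
```

```text
[ 0.59487906 -0.04767891  0.21887017] [ 1.79960791e+02 -1.21653601e-01 -1.68101867e+02] -0.002139135977721057 [ 0.06573975  0.20628891 -1.13602737]
```

View pics/w4.png

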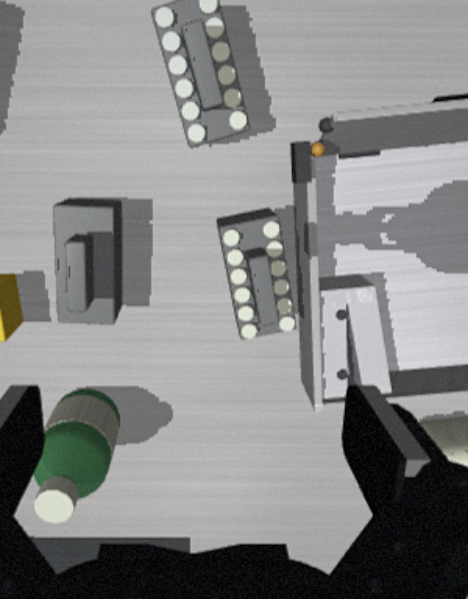

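```bash
python3 - <<'E'
from h import *
T=np.load('w3.npy')
q=np.array([(232,238),(272,229),(288,324),(249,332)])/1.56+[130,0]
w=w2(T,q,.05); v=(w[2]+w[3]-w[0]-w[1])/2; yaw=np.degrees(np.arctan2(v[1],v[0])); c=w.mean(0); print(c,yaw)
fingers.gripper_to(.6,40); o=[180,0,yaw-180]
robot.move_to([c[0],c[1],.2],o); print(robot.current_tool_pos(), robot.current_eef_rot())
print(robot.line_to([c[0],c[1],.085])); robot.pause(.3); print(robot.current_tool_pos(),robot.current_finger_gap(),robot.current_contact_force())
im=vision.grab_frame('wrist'); save(cv2.convertScaleAbs(cv2.resize(im,(800,600)),alpha=1.5),'w5')
E
```

```text
[ 0.59656868 -0.05103491  0.05      ] 11.511432772646193
[ 0.59614541 -0.04908347  0.19837633] [ 1.79945787e+02 -1.67720408e-01 -1.68310031e+02]
False
[ 0.59704102 -0.05104935  0.08567683] 0.5983230750163472 [0.19902848 0.08808598 0.36508819]
```

View pics/w5.png

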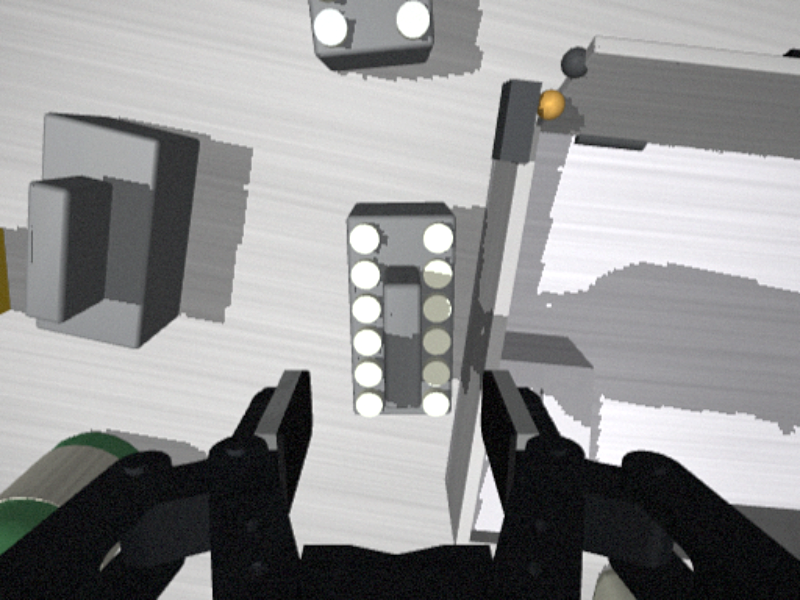

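```bash
python3 - <<'E'
from h import *
p=robot.current_tool_pos(); robot.line_to([p[0],p[1],.2]); fingers.gripper_to(0)
robot.move_to([.44,-.185,.12],[180,0,180]); robot.line_to([.44,-.185,.04],velocity=.1,f_stop=4)
print(robot.line_to([.44,-.185,.005],velocity=.03,f_stop=4),robot.current_tool_pos(),robot.current_contact_force())
print(wpose()[:3,3])
im=vision.grab_frame('wrist'); save(cv2.convertScaleAbs(cv2.resize(im,(800,600)),alpha=1.5),'w6')
robot.line_to([.44,-.185,.2]); print(robot.current_time_s())
E
```

```text
False [ 0.44019941 -0.18512829  0.00519679] [-0.3743562  -0.90726088  0.24684654]
[ 0.36470541 -0.18402153  0.16965108]
31.275
```

View pics/w6.png

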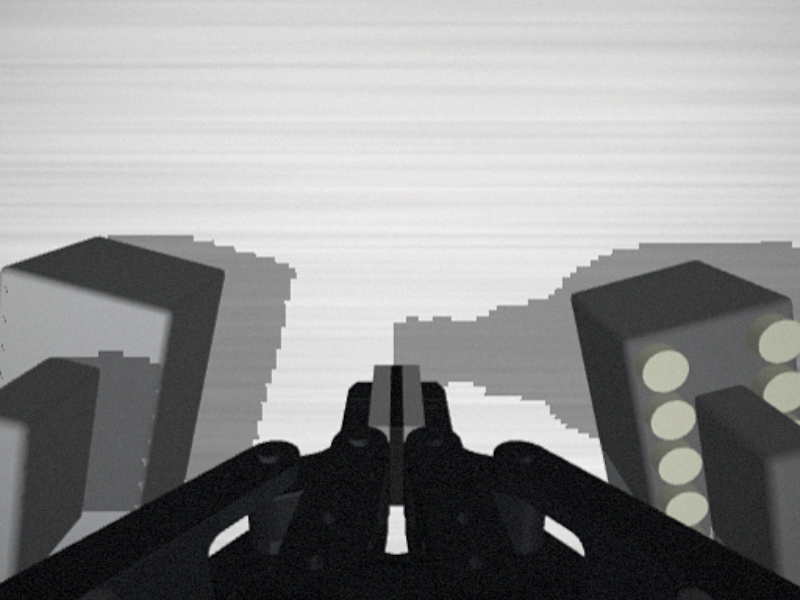

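```bash
python3 - <<'E'
from h import *
robot.line_to([.44,-.185,.01])
try: print(robot.line_to([.44,-.185,-.06],velocity=.03,f_stop=4))
except Exception as e: print(repr(e))
robot.pause(.2); T=wpose(); print(robot.current_tool_pos(),robot.current_contact_force())
im=vision.grab_frame('wrist'); save(cv2.convertScaleAbs(cv2.resize(im,(800,600)),alpha=1.5),'w7')
print(w2(T,[(396*.64,367*.64)],0.))
robot.line_to([.44,-.185,.2]); print(robot.current_time_s())
E
```

```text
True
[ 0.43993904 -0.18501637 -0.0215619 ] [-0.72616385  0.98053707  5.77508556]
[[ 0.43091148 -0.18410274  0.        ]]
35.775
```

```bash
sed -i 's/\.073\])/.035])/; s/cw(x,y,220)/cw(x,y,190)/; s/cw(x,y,100)/cw(x,y,62)/; s/cw(x,y,82)/cw(x,y,44)/; s/,79\.5)/,41.5)/; s/cw(p\[0\],p\[1\],220)/cw(p[0],p[1],190)/' h.py
python3 - <<'E'
from h import *
pick(.5960,-.0500,11.7)
if robot.current_finger_gap()>.1: place(0)
print(robot.current_time_s())
E
```

```text
gap 0.1512865797731768 45.429977774620056
down True [37.5 70.4 43.8]
x True
[37.5 70.3 43.9]
y True [-0.97920514  0.43828885  2.91727495]
[37.6 71.7 43.8]
set [37.6 71.8 43.7] 0.1462563144792775
44.8083
```

```bash
python3 - <<'E'
s=open('h.py').read()
a=s.index("    z=robot.current_tool_pos()[2]*1000\n"); 
s=s[:a]+"    settle(x,y)\n"+'''def settle(x,y):
    z=robot.current_tool_pos()[2]*1000+1.2; robot.line_to(cw(x,y,z),velocity=.03); robot.pause(.2)
    print('x',robot.line_to(cw(x+18,y,z),velocity=.03,f_stop=5)); p=wc(robot.current_tool_pos()); print(p)
    robot.line_to(cw(p[0]-.5,y,z),velocity=.03); robot.pause(.2)
    print('y',robot.line_to(cw(p[0]-.5,y+9,z),velocity=.03,f_stop=3.5)); p=wc(robot.current_tool_pos()); print(p)
    robot.line_to(cw(p[0],p[1],z-3),velocity=.03,f_stop=4); p=wc(robot.current_tool_pos()); print('set',p,robot.current_finger_gap(),robot.current_contact_force())
    fingers.gripper_to(.32); robot.line_to(cw(p[0],p[1],190))
'''
open('h.py','w').write(s)
E
python3 - <<'E'
from h import *
robot.line_to(cw(37.6,71.8,43)); fingers.gripper_to(0,40); print(robot.current_finger_gap()); settle(37.6,71)
pick(.4526,-.0912,16.2)
if robot.current_finger_gap()>.1: place(1)
print(robot.current_time_s())
E
```

```text
0.1548265822022489
x True
[46.  70.9 44.6]
y True
[44.9 74.1 44.8]
set [44.9 73.7 44.7] 0.14991773681765241 [-4.58142495 -1.96462055  9.17652501]
gap 0.152575587538094 45.82460045814514
down True [37.5 25.8 43.7]
x True
[45.6 26.  43.9]
y True
[44.5 29.5 44.2]
set [44.6 29.4 44.1] 0.15012248745133916 [-4.85097936 -1.57421964  9.90459768]
60.075
```

```bash
python3 - <<'E'
from h import *
pick(.5855,-.1760,-2.2)
if robot.current_finger_gap()>.1: place(2)
fingers.gripper_to(1); im=look(['b2']); save(cv2.convertScaleAbs(cv2.resize(im,(800,600)),alpha=1.4),'l3'); np.save('l3.npy',wpose())
print(robot.current_time_s())
E
```

```text
gap 0.1531498615261005 45.843669176101685
down True [ 37.4 -18.4  43.6]
x True
[ 44.3 -18.   43.8]
y True
[ 43.1 -14.7  44. ]
set [ 43.1 -14.9  43.9] 0.148606150924259 [-4.06407382 -1.01601696 10.02922476]
diff b2 6.4
72.8917
```

View pics/l3.png

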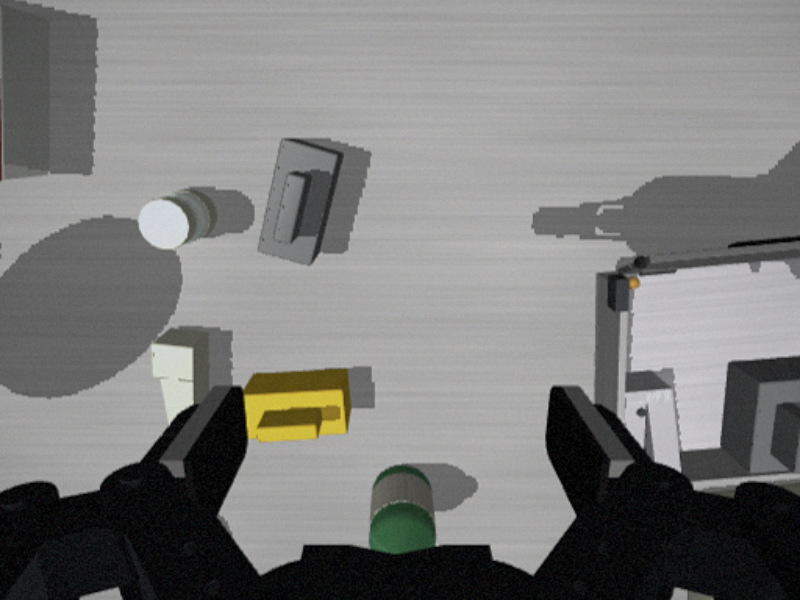

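```bash
python3 - <<'E'
from h import *
T=np.load('l3.npy')
for q,z in (([(288,172),(306,174),(295,243),(274,240)],.075),([(283,138),(343,153),(311,265),(257,249)],.045)):
    w=w2(T,np.array(q)*.64,z); v=(w[2]+w[3]-w[0]-w[1])/2; print(w[:,:2].mean(0).round(4),np.degrees(np.arctan2(v[1],v[0])).round(1),np.linalg.norm(v).round(3),np.linalg.norm((w[1]+w[2]-w[0]-w[3])/2).round(3)); b=w.mean(0) if z==.075 else b
pick(b[0],b[1],-16)
if robot.current_finger_gap()>.1: place(3)
fingers.gripper_to(.8); robot.move_to([.56,-.35,.2],[180,0,180]); robot.pause(.2); T=wpose(); im=vision.grab_frame('wrist'); np.save('wd.npy',T)
p=proj(T,[[.62,-.39,.03]])[0]; print(p)
x0,y0=int(max(0,p[0]-100)),int(max(0,p[1]-75)); print(x0,y0); save(cv2.convertScaleAbs(cv2.resize(im[y0:y0+150,x0:x0+200],(800,600),interpolation=cv2.INTER_CUBIC),alpha=1.2),'wd')
print(robot.current_time_s())
E
```

```text
[ 0.4432 -0.2733] -13.6 0.05 0.014
[ 0.4433 -0.2734] -17.5 0.089 0.045
gap 0.15288520872406908 45.79288601875305
down True [ 37.4 -62.   43.6]
x True
[ 43.2 -62.   43.9]
y True
[ 42.  -58.   44.1]
set [ 42.  -58.6  43.8] 0.15049047350391054 [-3.51544265 -0.380593    9.42152552]
[214.37340559 216.95011753]
114 141
85.475
```

View pics/wd.png

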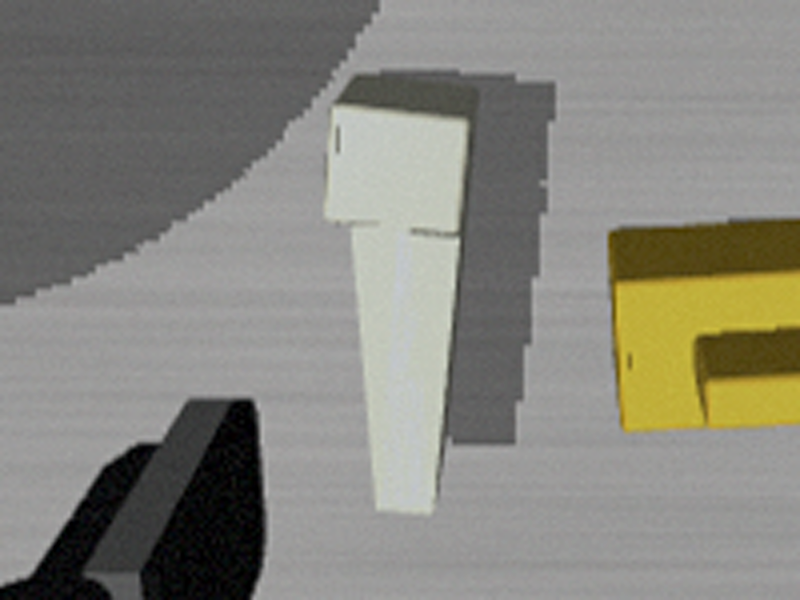

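```bash
python3 - <<'E'
from h import *
T=np.load('wd.npy')
w=w2(T,np.array([(333,103),(470,118),(459,235),(327,220),(376,511),(434,514)])/4+[114,141],.04)
print(w[:,:2].round(4).tolist(),[round(float(np.linalg.norm(w[i]-w[j])),4) for i,j in ((0,1),(1,2),(2,3),(0,3),(4,5),(1,5))])
v=w[5]-w[1]; yaw=np.degrees(np.arctan2(v[1],v[0])); c=w[:4].mean(0); print(c,yaw)
o=[180,0,yaw-180 if yaw>0 else yaw+180]
fingers.gripper_to(.75,60); robot.move_to([c[0],c[1],.15],o); robot.line_to([c[0],c[1],.03]); print(robot.line_to([c[0],c[1],-.006],velocity=.06,f_stop=6),robot.current_tool_pos())
fingers.gripper_to(0,60); print(robot.current_finger_gap(),robot.current_gripper_force()); robot.line_to([c[0],c[1],.16])
E
```

```text
[[0.5616, -0.4043], [0.5654, -0.3698], [0.5967, -0.3732], [0.5927, -0.4073], [0.6779, -0.3978], [0.6788, -0.3817]] [0.0347, 0.0315, 0.0343, 0.0312, 0.0161, 0.1139]
[ 0.57912968 -0.38862163  0.04      ] -6.018175226151162
False [ 0.57914342 -0.38885667 -0.00593077]
0.40960972472839413 61.71819806098938
```

```bash
python3 - <<'E'
from h import *
x,y=-73,-100.6
robot.move_to(cw(x,y,160),O); print(wc(robot.current_tool_pos()),robot.current_finger_gap()); robot.line_to(cw(x,y,55)); robot.pause(.2); print(wc(robot.current_tool_pos()))
print(robot.line_to(cw(x,y,1),velocity=.05,f_stop=6)); p=wc(robot.current_tool_pos()); print(p,robot.current_contact_force())
if p[2]<6:
    z=p[2]+.6; robot.line_to(cw(x,y,z),velocity=.03); robot.pause(.2)
    print(robot.line_to(cw(x+33,y+5,z),velocity=.04,f_stop=15),wc(robot.current_tool_pos()),robot.current_contact_force(),robot.current_finger_gap())
im=vision.grab_frame('wrist'); save(cv2.convertScaleAbs(cv2.resize(im,(800,600)),alpha=1.2),'g1'); print(robot.current_time_s())
E
```

```text
[ -72.6 -102.2  160.4] 0.41192886184407507
[ -72.1 -100.7   56. ]
True
[ -73.5 -100.5    2.8] [-0.55763924  0.78715656  4.39887299]
False [-40.3 -97.8   3.3] [ 0.05207435 -5.00613903 -0.61337423] 0.40562460706812153
94.475
```

View pics/g1.png

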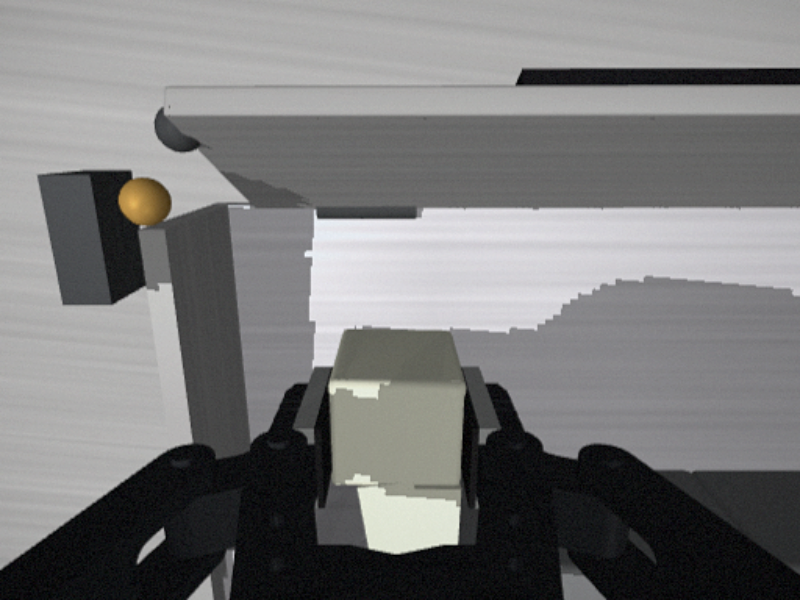

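```bash
python3 - <<'E'
from h import *
fingers.gripper_to(.56); robot.line_to(cw(-40.3,-97.8,65)); fingers.gripper_to(0,60)
robot.line_to(cw(-77,-98,65)); robot.line_to(cw(-77,-98,-1)); robot.pause(.2); print(wc(robot.current_tool_pos()))
print(robot.line_to(cw(-55,-96,-1),velocity=.04,f_stop=18),wc(robot.current_tool_pos()),robot.current_contact_force())
print(robot.line_to(cw(-37,-93.8,-1),velocity=.02,f_stop=22)); p=wc(robot.current_tool_pos()); print(p,robot.current_contact_force()); robot.pause(.3); print(robot.current_contact_force())
print(robot.current_time_s())
E
```

```text
[-75.8 -98.2   0.1]
False [-57.5 -96.1  -1.5] [-6.24476798 -1.32486955  4.13290326]
False
[-42.8 -93.7  -1.9] [-11.67634249  -0.63071169   7.79580768]
[-10.8512371   -1.09718029   6.95760509]
99.075
```

```bash
python3 - <<'E'
from h import *
print(robot.line_to(cw(-22,-93.8,-1),velocity=.03,f_stop=14)); robot.pause(.3); print(wc(robot.current_tool_pos()),robot.current_contact_force())
p=wc(robot.current_tool_pos())
robot.line_to(cw(-70,p[1],-1)); robot.line_to(cw(-70,-94,130)); fingers.gripper_to(1)
robot.move_to(cw(-20,-40,220),O); robot.pause(.3); T=wpose(); np.save('fin.npy',T); im=vision.grab_frame('wrist'); save(im,'fin_raw')
save(cv2.convertScaleAbs(cv2.resize(im,(800,600),interpolation=cv2.INTER_CUBIC),alpha=1.3),'fin'); print(robot.current_time_s())
for q in ((0,-81,53),(0,-104.5,45),(-32,-76,48),(0,-76,48),(0,-112,48)): print(q,(proj(T,[cw(*q)])*1.5625).round())
E
```

```text
True
[-44.8 -93.5  -3.4] [-0.23603523 -0.42343898 -0.0259902 ]
102.6917
(0, -81, 53) [[334. 289.]]
(0, -104.5, 45) [[301. 286.]]
(-32, -76, 48) [[341. 240.]]
(0, -76, 48) [[343. 287.]]
(0, -112, 48) [[289. 287.]]
```

View pics/fin.png

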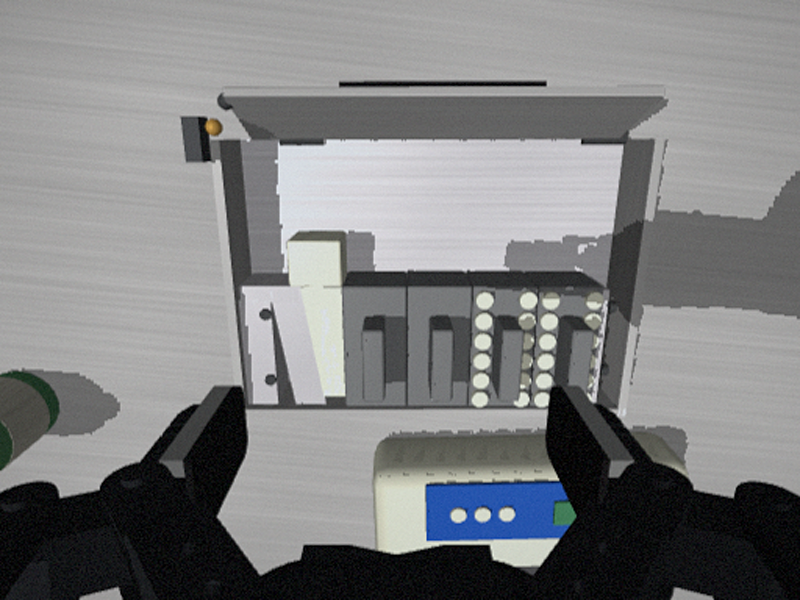

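```bash
python3 - <<'E'
from h import *
fingers.gripper_to(0,60); robot.move_to(cw(-70,-94,130),O); robot.line_to(cw(-70,-94,1)); robot.pause(.3)
for X in (-40,-34,-29,-24):
    s=robot.line_to(cw(X,-94,1),velocity=.03,f_stop=25); robot.pause(.1); f=robot.current_contact_force(); print(X,s,wc(robot.current_tool_pos()),f.round(1) if hasattr(f,'round') else f)
    if s or np.hypot(f[0],f[1])>20: break
robot.line_to(cw(-70,-94,1)); robot.line_to(cw(-70,-94,130)); print(robot.current_time_s())
E
```

```text
-40 False [-42.3 -94.    0.5] [-5.2  0.2  2.9]
-34 False [-42.7 -94.   -0.3] [-16.6  -1.   10.6]
-29 False [-43.1 -94.   -1.1] [-24.7  -1.5  16.3]
108.8583
```

```bash
python3 - <<'E'
from h import *
robot.line_to(cw(-195,-14,130)); robot.line_to(cw(-195,-14,24)); robot.pause(.3)
for X in (-150,-135,-125,-118,-113,-108,-104,-100,-96):
    s=robot.line_to(cw(X,-14,24),velocity=.06 if X<-125 else .03,f_stop=30); robot.pause(.1); f=np.array(robot.current_contact_force()); p=wc(robot.current_tool_pos()); print(X,s,p,f.round(1))
    if s or (np.hypot(f[0],f[1])>18 and X>-112): break
print(robot.current_time_s())
E
```

```text
-150 False [-150.6  -14.    23.9] [ 0.2 -0.1 -0.2]
-135 False [-134.8  -14.2   24. ] [-0.5 -0.4 -0.1]
-125 False [-124.7  -13.9   24. ] [-1.1 -0.5  0. ]
-118 False [-118.7  -13.9   23.8] [-3.4  0.4  2.8]
-113 False [-111.7  -14.2   24.3] [0.1 0.7 0.7]
-108 False [-111.3  -14.    23.3] [-6.3 -1.   5.1]
-104 False [-111.6  -13.9   22.6] [-13.4  -0.9   9.2]
-100 False [-111.9  -13.8   21.9] [-20.5  -2.3  15.3]
115.325
```

Resistance, then snap (force drop near -113), then a hard stop: shut. I'll retreat and check with the cameras numerically before handing in.

```bash
python3 - <<'E'
from h import *
robot.line_to(cw(-190,-14,24)); robot.line_to(cw(-190,-14,150)); fingers.gripper_to(1)
robot.move_to(cw(-20,-40,220),O); robot.pause(.3); T=wpose(); im=vision.grab_frame('wrist'); ref=cv2.imread('pics/fin_raw.png')[:,:,::-1]; save(im,'end')
d=cv2.absdiff(im,ref).mean(2)
print('row/wedge diff',d[148:262,150:395].mean())
# door's bright top edge: brightest rows down mid column vs projections of the shut and open top edge
for th in (0,.1,.7):
    q=[cw(-98-62*np.sin(th),y,10+62*np.cos(th)) for y in(-100,80)]; print(th,proj(T,q).round(1).tolist())
g=im.mean(2)[:,220:360:1]
print([int(v) for v in g[45:105].mean(1)]); print([int(v) for v in ref.mean(2)[45:105,220:360].mean(1)])
vision.grab_frame('top'); print([(l,[(np.round(r['rect']).astype(int).tolist(),round(r['p'],2)) for r in recognise(l,'top')][:2]) for l in ('jar','bottle','beaker')]); print(robot.current_time_s())
E
```

```text
row/wedge diff 13.32577873254565
0 [[184.9, 85.9], [383.5, 86.0]]
0.1 [[184.6, 78.7], [384.2, 78.8]]
0.7 [[185.4, 40.1], [382.6, 40.3]]
[125, 125, 125, 125, 125, 125, 125, 125, 125, 125, 125, 125, 125, 126, 126, 126, 126, 126, 127, 127, 128, 128, 127, 127, 127, 127, 127, 127, 126, 126, 127, 127, 127, 88, 22, 27, 25, 29, 109, 139, 138, 136, 135, 132, 100, 85, 118, 145, 154, 155, 155, 154, 154, 154, 152, 148, 148, 153, 154, 154]
[129, 129, 129, 129, 129, 132, 108, 55, 18, 17, 87, 120, 124, 124, 125, 134, 107, 73, 74, 74, 74, 73, 74, 75, 75, 75, 74, 75, 75, 74, 75, 75, 74, 74, 74, 74, 75, 75, 75, 75, 76, 76, 74, 72, 127, 158, 157, 155, 157, 159, 160, 159, 158, 158, 159, 155, 153, 155, 159, 159]
[('jar', [([377, 227, 18, 14], 0.62)]), ('bottle', [([320, 140, 21, 20], 0.85)]), ('beaker', [([130, 240, 28, 25], 0.7)])]
119.1667
```

```bash
python3 - <<'E'
import cv2,numpy as np
a=cv2.imread('pics/fin_raw.png',0);b=cv2.imread('pics/end.png',0)
for n,(x0,y0,x1,y1) in dict(head=(178,145,226,188),row=(215,170,385,262),cheek=(155,180,215,262),scale=(245,285,340,345)).items():
    t=a[y0:y1,x0:x1]; r=cv2.matchTemplate(b[y0-8:y1+8,x0-8:x1+8],t,cv2.TM_CCOEFF_NORMED); _,m,_,l=cv2.minMaxLoc(r); print(n,round(m,3),l[0]-8,l[1]-8)
E
```

```text
head 0.971 -2 -1
row 0.97 -2 -1
cheek 0.975 -2 -1
scale 0.993 -2 -1
```

Everything shifted alike (a slight camera pose difference only), so the row and wedge haven't moved; handing in.

```bash
python3 -c "
from h import *
print(workorder.close_job())"
```

```text
the job is handed in; nothing more can be done
None
```

The job is handed in at about 119 s: both tube blocks and both blanks fill the row of four, the wedge is fully home, and the door was snapped shut after it, though I had no direct reading of the sprung plate's or door's joint.

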